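# Fit the keyed collars on a monitor-arm post

### The job

Get the monitor-arm foot ready for its arm: put the three D-bore parts on its flatted post, first the tall spacer sleeve, then the swivel stop with the lug, last the thin friction washer, each turned so that its flat meets the flat of the post and sliding fully down onto the part below. Leave the finished stack at rest and everything else on the desk where it stands.

Things in the scene. Friction and masses are not known exactly. Their poses are not given: they have to be found in the camera images.
- post_seat (a point): Monitor-arm foot, fixed: bright steel upright post of D section, 28 mm in diameter with one flat 9 mm from its axis along its whole length. This point lies on the post's axis, on the seat ring (44 mm across, 14 mm above the desk) that carries the stack; z is up, x points out of the flat. The post ends 64 mm above it, the last 4 mm tapered.
- foot_plate (a point): The dark steel plate of the same foot, 8 mm thick: this point lies under the post's axis on the plate's top, axes as post_seat. The plate reaches 60 mm to +x, 85 mm to -x and 50 mm to either y side. On its -x edge sits a black USB port block 70 mm long in y, 24 mm tall, its near face 58 mm from the post's axis.
- sleeve_mid (a point): Spacer sleeve, loose, aluminium, bore upright: round, 50 mm outside, 30 mm tall, 0.1 kg. Its bore is a D 30.4 mm in diameter, its flat 10.2 mm from the axis (1.2 mm play all round the post; it enters within about 6 degrees of the post's yaw). This point: bore centre, 15 mm above its underside; z up, x points from the axis to the bore's flat. A line on its top runs from that flat to the rim.
- stop_mid (a point): Swivel stop, loose, aluminium, bore upright: a round collar 50 mm outside, 14 mm tall, 0.08 kg, with a lug 16 mm wide and equally tall sticking out to 48 mm from the axis, opposite the bore's flat. Same D bore as the sleeve. This point: bore centre, 7 mm above its underside; z up, x points from the axis to the bore's flat, so the lug lies along -x. A line on its top runs from that flat to the rim.
- washer_mid (a point): Friction washer, loose, black plastic, lying flat: round, 58 mm outside, 6 mm thick, 0.025 kg. Same D bore as the sleeve. This point: bore centre, 3 mm above its underside; z up, x points from the axis to the bore's flat. A line on its top runs from that flat to the rim.
- bottle_mid (a point): Bystander, loose: clear water bottle, 58 mm in diameter, 170 mm tall, standing near the post; this point is its centre, half-way up.
- tape_mid (a point): Bystander, loose: roll of clear tape lying flat, 62 mm across, round hole 38 mm, 19 mm tall; this point is its centre. It has no key and is not for the post.
- mug_mid (a point): Bystander, loose: white mug, 80 mm across, 90 mm tall, handle to its +y side; this point is on its axis, half-way up.
- mouse_mid (a point): Bystander, loose: black computer mouse, 110 mm long in its x, 62 mm wide, 36 mm tall; this point is its middle.
- phone_mid (a point): Bystander, loose: phone lying flat, 150 mm in its x by 72 mm by 8 mm; this point is its middle.
- lunchbox_mid (a point): Bystander, loose: clear food box with blue lid, 121 mm in its x by 91 mm, 62 mm tall; this point is its middle.
- hexkey_mid (a point): Bystander, loose: dark steel hex key lying flat, long arm 80 mm in its x, short arm 28 mm to +y at its +x end, 6 mm thick; this point is the middle of the long arm.

How it is judged:
On the way, in this order (a step that is already met when the one before it is completed fails the run):
1. the spacer sleeve is on the post, flat to flat, down on the seat ring (horizontal distance between sleeve_mid and post_seat below 0.004 m and z of sleeve_mid in the frame of post_seat between 0.0125 and 0.0175 m and angle between the x axis of sleeve_mid and the x axis of post_seat, either way round below 0.2 rad and angle between sleeve_mid's own z axis and vertical below 0.08 rad), for 0.2 s.
2. the swivel stop is on the post, flat to flat, down on the sleeve (all of step 1 and horizontal distance between stop_mid and post_seat below 0.004 m and z of stop_mid in the frame of post_seat between 0.0345 and 0.0395 m and angle between the x axis of stop_mid and the x axis of post_seat, either way round below 0.2 rad and angle between stop_mid's own z axis and vertical below 0.08 rad), for 0.2 s.
3. the friction washer is on the post, flat to flat, down on the stop (all of step 2 and horizontal distance between washer_mid and post_seat below 0.004 m and z of washer_mid in the frame of post_seat between 0.0445 and 0.0495 m and angle between the x axis of washer_mid and the x axis of post_seat, either way round below 0.2 rad and angle between washer_mid's own z axis and vertical below 0.08 rad), for 0.2 s.
At the end, for the whole second after the job is handed in: Sleeve, stop and washer sit on the post in this order, released and at rest: each within 4 mm of the post axis, flats within 0.2 rad of each other, level within 0.08 rad, centres within 2.5 mm of their seated heights (15, 37 and 47 mm above the seat ring) (all of step 3 and linear speed of each of sleeve, stop, washer below 0.02 m/s and angular speed of each of sleeve, stop, washer below 0.2 rad/s); the robot touches nothing.
It fails at once if the bottle is moved by more than 30 mm or knocked over (distance of bottle_mid from where it was at the start of the episode above 0.03 m).
It fails at once if the tape, mug, mouse, phone, lunch box or hex key is moved by more than 30 mm (distance of any of tape_mid, mug_mid, mouse_mid, phone_mid, lunchbox_mid, hexkey_mid from where it was at the start of the episode above 0.03 m).
It also fails if it takes over 72 s, if anything falls off the work surface, if the arm or the gripper's body presses on something with over 40 N, if the wrist force passes 120 N, or if a joint passes its speed limit or range.

### The arm

A 7-joint arm with a two-finger parallel gripper is mounted at the origin on the work surface. World frame = base frame: x ahead of the robot, y to its left, z up, the work surface at z = 0. Lengths are in m, angles in rad, forces in N, time in s.
With the tool pointing down it reaches from about 0.425 to 0.875 m from the base axis. Payload 4.7 kg.
Tool frame: the origin (TCP) lies at the very end of the fingers, on their centre line; the grasp point (between the pads) lies 19 mm behind it; z points along the fingers, y is the line along which they close (so a half turn about z gives the same grasp; the last joint's range is limited). The gripper opens to 87 mm and grips with 3 to 60 N. Pads are 19 mm wide; open, the fingers measure 117 mm over their backs; the gripper's body (75 mm by 190 mm) begins 51 mm behind the grasp point.
Start: joints at [1.308, 0.321, -0.07, 1.45, 0.023, 1.371, -0.057], TCP at [0.178, -0.625, 0.223] pointing down, gripper open.
Joint ranges: [-2.86, 2.86], [-0.3, 2.09], [-1.38, 1.24], [0.06, 2.45], [-1.56, 4.7], [0.09, 2.05], [-2.69, 2.69]. Speed limits (rad/s): [2.57, 2.57, 3.14, 3.14, 3.14, 3.14, 3.14].

### API

Orientations are given as a rotation vector (axis times angle).
In Python, from bench import ctrl, imaging, ticket gives the robot as it stands.
- The arm moves only by the tool jog_arm, never from a script. Its argument "rows" is text: rows parted by semicolons, each of 7 numbers parted by spaces: the shift along the tool's x, y, z in cm, then the turn, a rotation vector about the tool's x, y, z in rad, then the closure, from -1 (fully open) to 1 (shut), so that 0 is half open. A call has 1 to 5 rows; each row shifts and turns the commanded pose from where the row before left it, along the tool's axes as they then stand; what a row does not reach is not made up. A row lasts 1/8 s, in which the tool goes at most 62.5 mm and 10.7 degrees, less where a joint would pass 70% of its speed; a pose out of reach is approached as far as the arm can. A call with a gripper value outside its range is refused whole. The fingers move at their own pace and stop on an object; "force" is the grip in N (left out, the last holds). Time passes only in rows, so rows that do not move let the fingers close. It gives the time, the measured TCP pose, the force, the opening and the grip force at its end, in the units of the state.
- ctrl.get_state(): the state, without advancing time (a new reading comes with each control period).
- imaging.get_image(name): name is "scene" or "top"; returns a dict with "img" (480x640x3 uint8, blue, green, red), "vertical_fov" (degrees; the focal length in pixels is half the picture's height over the tangent of half this angle, whatever the lens; pixels are square), "cx", "cy" (the principal point, pixels), "k1" (the pictures are not rectified: a ray, as slopes to the right and down, at radius r is drawn at 1 + k1 r^2 times it, then the intrinsics apply), "origin" and "orientation" of the camera in the world. Camera axes: x right, y down, z forward; pixel columns grow to the right and rows downward; lengths in m; the calibration is good to about 2 mm. A picture is of the moment at which its call begins. There is no depth.
- ticket.close_job(): hands the job in; it is judged then, once.
The state is a dict: "time": time; "joint_positions": joint angles; "qd": joint speeds; "joint_torque": joint torques, N m; "position": TCP position; "tool_rot": TCP orientation; "ft_force": force on the tool from outside, world axes, zero at the start; "torque": the same for the moment, N m; "grip_width": opening from 0.0 (shut) to 1.0 (fully open); "grip_force": force on a finger pad.
Only numpy, scipy, OpenCV 4.12 (cv2) and the standard library are available. Lean on these libraries where they do the work, as an engineer would, in place of code of your own. Each camera call takes 0.05 s, during which the arm holds its last target. There are 200 camera calls.

## Working session

There is one attempt and no reset: what is moved stays moved. The work goes in short steps, Python scripts to look and compute and a tool call to move; the robot and the scene stay as the last step left them, time stands still between calls to the robot, and variables do not carry over. Pictures are saved under pics/ and viewed, at most 10 in all, crops included, and the job is handed in when it is done.

Besides the shell and the picture viewer there is one more tool, called after "Emit:" as a command line: name --argument value ..., lists and objects as JSON in quotes. jog_arm: Moves the arm, as the interface text tells. Its arguments: {"type":"object","properties":{"rows":{"type":"string"},"force":{"type":"number"}},"required":["rows"]}

```bash
ls; mkdir -p pics; cat > h.py <<'E'
import numpy as np, cv2
from scipy.spatial.transform import Rotation as R
from bench import ctrl, imaging, ticket
def get(n):
    d=imaging.get_image(n); d['f']=240/np.tan(np.radians(d['vertical_fov'])/2)
    d['o']=np.array(d['origin']); o=np.array(d['orientation'])
    d['R']=o if o.shape==(3,3) else R.from_rotvec(o).as_matrix()
    return d
def ray(d,u,v):
    p=np.array([(u-d['cx'])/d['f'],(v-d['cy'])/d['f']]); q=p.copy()
    for _ in range(20): q=p/(1+d['k1']*(q@q))
    return d['R']@np.array([q[0],q[1],1])
def onz(d,u,v,z):
    r=ray(d,u,v); return d['o']+r*(z-d['o'][2])/r[2]
def proj(d,P):
    c=d['R'].T@(np.array(P)-d['o']); q=c[:2]/c[2]; q=q*(1+d['k1']*(q@q))
    return q*d['f']+[d['cx'],d['cy']]
E
python3 - <<'E'
from h import *
for n in('scene','top'):
    d=get(n); cv2.imwrite(f'pics/{n}0.png',d['img']); print(n,d['o'],d['R'].round(3).tolist(),d['f'],d['k1'],d['cx'],d['cy'])
print(ctrl.get_state())
E
```

```text
pics
scene [1.48805333 0.54973415 0.80013719] [[-0.524, 0.486, -0.699], [0.852, 0.291, -0.436], [-0.008, -0.824, -0.566]] 452.0788798317664 -0.05345934735000288 321.121709085158 236.33945313268788
top [ 0.31872765 -0.00886298  1.35552787] [[-0.001, -0.982, 0.188], [-1.0, 0.003, 0.011], [-0.011, -0.188, -0.982]] 573.3341878583434 -0.07785763026850544 330.1697258172621 238.2457619223942
{'time': 0.1, 'joint_positions': array([ 1.3080847 ,  0.32174143, -0.07007356,  1.45154954,  0.02263096,
        1.37081304, -0.05692226]), 'qd': array([-0.00163351, -0.00166573, -0.00097439, -0.0017906 ,  0.0001896 ,
        0.00059504, -0.00050731]), 'joint_torque': array([-3.02455519e-04, -4.92569160e+01, -4.06231899e-01, -3.13397920e+01,
       -6.45888364e-02,  3.95369763e-02,  3.08952770e-05]), 'position': array([ 0.17743786, -0.62479433,  0.22157739]), 'tool_rot': array([-3.10987983e+00, -4.33196859e-01,  5.71442066e-04]), 'ft_force': array([ 0.07015917, -0.34581479, -1.43259164]), 'torque': array([ 3.17170138e-02, -3.28561620e-05, -5.17427034e-02]), 'grip_force': 0.0, 'grip_width': 1.000747333545556}
```

View pics/scene0.png

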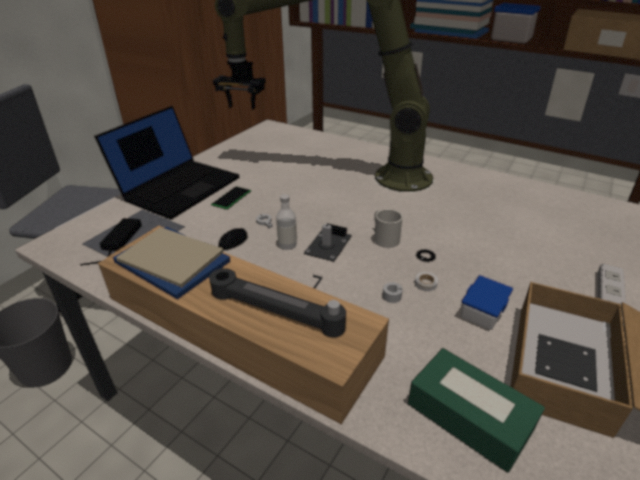

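View pics/top0.png

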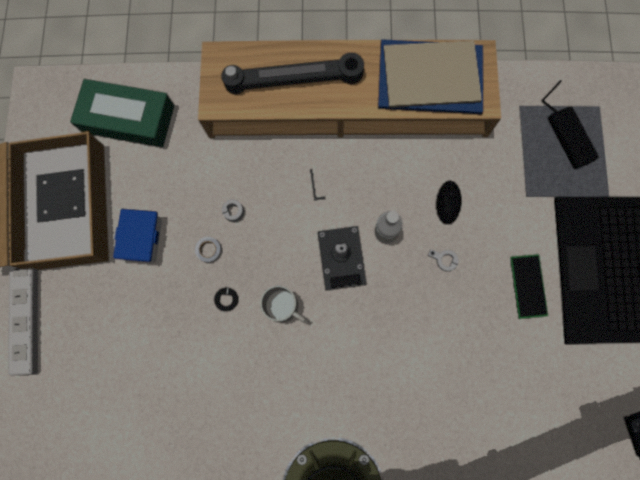

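The top view shows the post near (342,248), the bottle at (390,228) and the stop at (445,260). The sleeve is probably at (233,211), the tape at (209,250), the washer at (227,299) and the mug at (282,305). I'll enlarge these areas next.

```bash
python3 - <<'E'
import cv2,numpy as np
t=cv2.imread('pics/top0.png')
def c(u,v,s=33,k=8): return cv2.resize(t[v-s:v+s,u-s:u+s],(264,264),interpolation=cv2.INTER_CUBIC)
a=np.hstack([c(233,211),c(209,250),c(227,299)]);b=np.hstack([c(342,255),c(443,260),c(390,228)])
cv2.imwrite('pics/c1.png',np.vstack([a,b]))
E
```

```text
(no output)
```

View pics/c1.png

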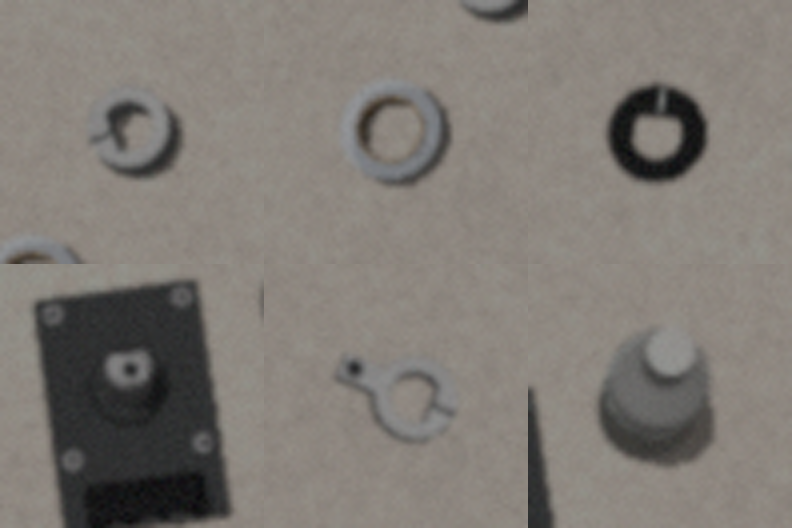

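The crops settle which part is which. The sleeve's index line points image-left, the washer's points up, and the stop's lug points left and up with its line right and down. The post's flat faces up and slightly left, with a dark dot on its axis. Next I'll measure them.

```bash
cat > m.py <<'E'
from h import *
def avg(n,k=6):
    ds=[get(n) for _ in range(k)]; d=ds[0]; d['img']=np.mean([x['img'] for x in ds],0); return d
K=8
def crop(d,u,v,s=33):
    return cv2.resize(np.float32(d['img'][v-s:v+s,u-s:u+s]),None,fx=K,fy=K,interpolation=cv2.INTER_CUBIC)
def uv(p,u,v,s=33): return (p[0]+.5)/K-.5+u-s,(p[1]+.5)/K-.5+v-s
E
python3 - <<'E'
from m import *
d=avg('top'); np.save('top.npy',d['img'])
bg=np.median(d['img'][240:300,260:300].reshape(-1,3),0);print('bg',bg)
for n,(u,v) in dict(sl=(233,211),tape=(209,250),wa=(227,299),st=(443,260),post=(342,255)).items():
    c=crop(d,u,v); g=c.mean(2); br=c[...,0]-c[...,2]
    print(n,'gray pct',np.percentile(g,[1,5,50,95,99]).round(),'b-r',np.percentile(br,[1,5,50,95,99]).round())
    o=np.hstack([g,np.clip(br*4+128,0,255)])
    cv2.imwrite(f'pics/_{n}.png',o)
a=[cv2.imread(f'pics/_{n}.png') for n in('sl','wa','st','post')]
o=np.vstack([np.hstack(a[:1]+[a[1]]),np.hstack(a[2:])]);cv2.imwrite('pics/c2.png',cv2.resize(o,(800,400)))
E
```

```text
bg [128.66666667 135.83333333 142.33333333]
sl gray pct [ 59. 107. 136. 139. 140.] b-r [-15. -14. -13.  -1.   2.]
tape gray pct [ 66. 107. 134. 138. 142.] b-r [-16. -14. -14.   0.   7.]
wa gray pct [ 22.  38. 135. 138. 140.] b-r [-15. -14. -13.  -2.   1.]
st gray pct [100. 125. 134. 137. 138.] b-r [-15. -14. -14.  -2.  -1.]
post gray pct [ 20.  23.  69. 139. 141.] b-r [-14. -14.  -1.   2.   3.][ WARN:0@1.322] global loadsave.cpp:1063 imwrite_ Unsupported depth image for selected encoder is fallbacked to CV_8U.
```

View pics/c2.png

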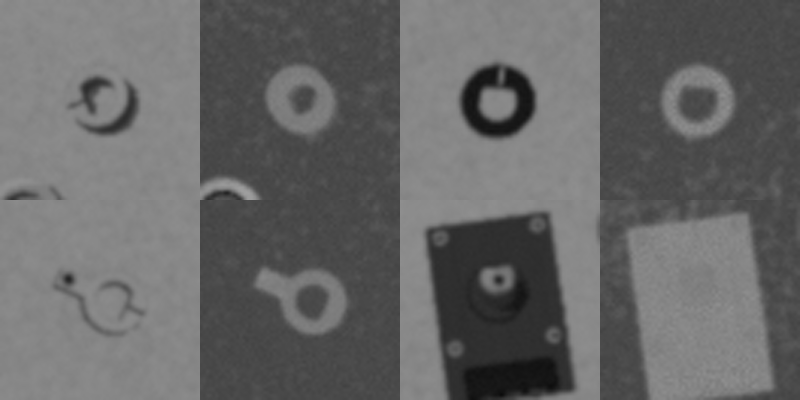

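The blue-minus-red mask isolates each part cleanly, including its sides. I'll take silhouette centroids at mid-height and get the yaws from the index lines.

```bash
cat > meas.py <<'E'
from m import *
def blob(c,u,v,thr=-7):
    m=np.uint8(cv2.GaussianBlur(c[...,0]-c[...,2],(0,0),3)>thr)
    cs,_=cv2.findContours(m,cv2.RETR_EXTERNAL,cv2.CHAIN_APPROX_NONE)
    k=max(cs,key=lambda q:cv2.contourArea(q)*(cv2.pointPolygonTest(q,(K*33.,K*33.),True)>-40))
    return k,m
def part(d,u,v,h,sign,rad,lug=False):
    c=crop(d,u,v);k,m=blob(c,u,v)
    M=np.zeros(m.shape,np.uint8);cv2.drawContours(M,[k],-1,1,-1)
    if lug:
        e=cv2.getStructuringElement(cv2.MORPH_ELLIPSE,(71,71))
        M2=cv2.morphologyEx(M,cv2.MORPH_OPEN,e); L=((M>0)&(cv2.dilate(M2,np.ones((9,9)))==0)); M=M2
        k=max(cv2.findContours(M,cv2.RETR_EXTERNAL,cv2.CHAIN_APPROX_NONE)[0],key=cv2.contourArea)
    mo=cv2.moments(M,True);cen=(mo['m10']/mo['m00'],mo['m01']/mo['m00'])
    el=cv2.fitEllipse(k)
    P=onz(d,*uv(cen,u,v),h/2); P2=onz(d,*uv(el[0],u,v),h/2)
    # polar search for the index line on the top plane
    g=c.mean(2); an=np.radians(np.arange(0,360,1.)); prof=[]
    for a in an:
        s=0
        for r in np.linspace(*rad,8):
            q=proj(d,[P[0]+r*np.cos(a),P[1]+r*np.sin(a),h]); x=(q[0]+.5-u+33)*K-.5;y=(q[1]+.5-v+33)*K-.5
            s+=cv2.getRectSubPix(g,(1,1),(float(x),float(y)))[0,0]
        prof.append(sign*s/8)
    prof=np.array(prof); 
    out=dict(cen=P.round(4),ell=P2.round(4),size=np.round(el[1],1)/K)
    pk=[]
    pp=prof.copy(); med=np.median(prof)
    for _ in range(2):
        i=int(pp.argmax()); w=np.arange(i-14,i+15)%360
        ww=np.clip(prof[w]-(med+0.3*(prof[i]-med)),0,None); a0=i+(ww*np.arange(-14,15)).sum()/ww.sum()
        pk.append((round(a0,1),round(prof[i]-med,1))); pp[np.arange(i-30,i+31)%360]=-1e9
    out['line']=pk
    if lug:
        y,x=np.nonzero(L); q=onz(d,*uv((x.mean(),y.mean()),u,v),h/2); out['lugyaw']=np.degrees(np.arctan2(*(P-q)[1::-1])).round(1); out['n']=len(x)
    return out
def post(d,u=342,v=255):
    c=crop(d,u,v); k,m=blob(c,u,v)
    bx=cv2.minAreaRect(k); pts=np.array([onz(d,*uv(p,u,v),.008) for p in cv2.boxPoints(bx)])
    ctr=pts.mean(0); e=[pts[1]-pts[0],pts[2]-pts[1]]; L=[np.linalg.norm(q) for q in e]
    a=np.degrees(np.arctan2(*e[int(np.argmax(L))][1::-1])); a=(a+90)%180-90
    n=np.array([np.cos(np.radians(a)),np.sin(np.radians(a))])
    g=c.mean(2)
    T=cv2.threshold(np.uint8(np.clip(g,0,255)),100,1,cv2.THRESH_BINARY)[1]
    T[:, :]*=np.uint8(1); cc=cv2.connectedComponentsWithStats(T)
    r=[(cc[2][i],uv(cc[3][i],u,v)) for i in range(1,cc[0]) if 200<cc[2][i][4]<8000]
    return dict(yaw=round(a,1),size=np.round(L,4),axis=(ctr[:2]+.0125*n).round(4),comps=[(int(s[4]),np.round(p,1),onz(d,*p,.078).round(4)) for s,p in r])
E
python3 - <<'E'
from meas import *
d=get('top'); d['img']=np.load('top.npy')
print('sl',part(d,233,211,.03,-1,(.017,.023)))
print('st',part(d,443,260,.014,-1,(.017,.023),True))
print('wa',part(d,227,299,.006,1,(.018,.027)))
print(post(d))
# dark dot on post top
c=crop(d,342,255); g=c.mean(2); w=g[160:250,220:310]; w0=w[20:70,20:70]
i=np.unravel_index(w0.argmin(),w0.shape); x,y=240+i[1],180+i[0]; s=np.clip(105-g[y-12:y+13,x-12:x+13],0,None)
yy,xx=np.mgrid[-12:13,-12:13]; q=(x+(xx*s).sum()/s.sum(),y+(yy*s).sum()/s.sum()); print(q,g[y,x],uv(q,342,255),onz(d,*uv(q,342,255),.078))
E
```

```text
sl {'cen': array([0.644 , 0.2412, 0.015 ]), 'ell': array([0.644 , 0.2412, 0.015 ]), 'size': array([21.2   , 23.9125]), 'line': [(np.float64(112.7), np.float32(35.6)), (np.float64(160.9), np.float32(3.7))]}
st {'cen': array([ 0.5231, -0.2709,  0.007 ]), 'ell': array([ 0.5231, -0.2708,  0.007 ]), 'size': array([20.775, 22.95 ]), 'line': [(np.float64(243.3), np.float32(32.6)), (np.float64(98.7), np.float32(3.5))], 'lugyaw': np.float64(-115.4), 'n': 3250}
wa {'cen': array([0.4316, 0.2536, 0.003 ]), 'ell': array([0.4316, 0.2536, 0.003 ]), 'size': array([23.6375, 24.1625]), 'line': [(np.float64(352.0), np.float32(65.1)), (np.float64(122.2), np.float32(2.8))]}
{'yaw': np.float64(7.7), 'size': array([0.1017, 0.1489]), 'axis': array([ 0.5439, -0.0185]), 'comps': [(2844, array([340.3, 247.4]), array([ 0.5419, -0.0172,  0.078 ]))]}
(np.float64(260.9325133149326), np.float64(210.94314058449018)) 39.227665 (np.float64(341.1790641643666), np.float64(247.93039257306128)) [ 0.54064489 -0.01930816  0.078     ]
```

```bash
cat > plan.py <<'E'
from h import *
import sys
def yaw(Rm): return np.degrees(np.arctan2(Rm[1,1],Rm[0,1]))  # direction of tool y
def plan(x,y,z,phi,clo,step=5.5,dz_last=False):
    s=ctrl.get_state(); p=np.array(s['position']); Rm=R.from_rotvec(s['tool_rot']).as_matrix()
    a=np.radians(phi); Y=np.array([np.cos(a),np.sin(a),0]); Z=np.array([0,0,-1.]); T=np.column_stack([np.cross(Y,Z),Y,Z])
    rel=R.from_matrix(Rm.T@T).as_rotvec(); D=np.array([x,y,z])-p
    n=max(1,int(np.ceil(max(np.linalg.norm(D)*100/step,np.linalg.norm(rel)/.165))))
    out=[]
    for i in range(n):
        sh=np.round(Rm.T@(D/n)*100,2); w=np.round(rel/n,3); w[np.abs(w)<.002]=0
        out.append(' '.join(f'{v:g}' for v in [*sh,*w,clo])); Rm=Rm@R.from_rotvec(rel/n).as_matrix()
    print('t',round(s['time'],2),'pos',p.round(4),'yaw',round(yaw(R.from_rotvec(s['tool_rot']).as_matrix()),1),'w',round(s['grip_width'],3),'gf',s['grip_force'],'f',np.round(s['ft_force'],1))
    for i in range(0,n,5): print('; '.join(out[i:i+5]))
if __name__=='__main__': plan(*map(float,sys.argv[1:]))
E
python3 plan.py .644 .2412 .12 -40 -1; python3 - <<'E'
from meas import *
d=get('top'); d['img']=np.load('top.npy')
for p,z in(((392.5,217),.17),((388,240),0.)): print(onz(d,*p,z))
E
```

```text
t 0.45 pos [ 0.1776 -0.6252  0.2225] yaw -74.1 w 0.999 gf 0.0 f [-0.9  0.   0. ]
3.81 -3.92 0.57 0 0 -0.033 -1; 3.94 -3.79 0.57 0 0 -0.033 -1; 4.06 -3.66 0.57 0 0 -0.033 -1; 4.18 -3.53 0.57 0 0 -0.033 -1; 4.29 -3.38 0.57 0 0 -0.033 -1
4.4 -3.24 0.57 0 0 -0.033 -1; 4.51 -3.09 0.57 0 0 -0.033 -1; 4.61 -2.94 0.57 0 0 -0.033 -1; 4.7 -2.79 0.57 0 0 -0.033 -1; 4.79 -2.63 0.57 0 0 -0.033 -1
4.88 -2.47 0.57 0 0 -0.033 -1; 4.96 -2.31 0.57 0 0 -0.033 -1; 5.03 -2.14 0.57 0 0 -0.033 -1; 5.1 -1.98 0.57 0 0 -0.033 -1; 5.16 -1.81 0.57 0 0 -0.033 -1
5.22 -1.63 0.57 0 0 -0.033 -1; 5.27 -1.46 0.57 0 0 -0.033 -1; 5.31 -1.29 0.57 0 0 -0.033 -1
[ 0.59087677 -0.12765143  0.17      ]
[ 0.5732132  -0.13263539  0.        ]
```

Emit:
jog_arm --rows "3.81 -3.92 0.3 0 0 -0.033 -1; 3.94 -3.79 0.3 0 0 -0.033 -1; 4.06 -3.66 0.3 0 0 -0.033 -1; 4.18 -3.53 0.3 0 0 -0.033 -1; 4.29 -3.38 0.3 0 0 -0.033 -1"

```text
time: 1.12
position: [0.3081, -0.3831, 0.2078]
tool_rot: [3.064, 0.69, 0.0]
ft_force: [-0.0, -0.1, 0.8]
grip_width: 0.995
grip_force: 0.0
```

Emit:
jog_arm --rows "4.4 -3.24 0.3 0 0 -0.033 -1; 4.51 -3.09 0.3 0 0 -0.033 -1; 4.61 -2.94 0.3 0 0 -0.033 -1; 4.7 -2.79 0.3 0 0 -0.033 -1; 4.79 -2.63 0.3 0 0 -0.033 -1"

```text
time: 1.75
position: [0.4378, -0.1427, 0.1929]
tool_rot: [2.996, 0.94, 0.001]
ft_force: [1.4, 0.6, 0.7]
grip_width: 1.0
grip_force: 0.0
```

Emit:
jog_arm --rows "4.88 -2.47 0.8 0 0 -0.033 -1; 4.96 -2.31 0.8 0 0 -0.033 -1; 5.03 -2.14 0.8 0 0 -0.033 -1; 5.1 -1.98 0.8 0 0 -0.033 -1; 5.16 -1.81 0.8 0 0 -0.033 -1"

```text
time: 2.38
position: [0.568, 0.0976, 0.1526]
tool_rot: [2.91, 1.182, 0.001]
ft_force: [1.6, -1.1, 0.4]
grip_width: 1.003
grip_force: 0.0
```

Emit:
jog_arm --rows "5.22 -1.63 0.6 0 0 -0.033 -1; 5.27 -1.46 0.6 0 0 -0.033 -1; 5.31 -1.29 0.6 0 0 -0.033 -1; 0 0 0 0 0 0 -1"

```text
time: 2.88
position: [0.6438, 0.2466, 0.1328]
tool_rot: [-2.84, -1.332, 0.002]
ft_force: [-1.1, -0.5, -0.4]
grip_width: 0.998
grip_force: 0.0
```

```bash
python3 plan.py .644 .2412 .004 -40 -1
```

```text
t 2.88 pos [0.6438 0.2466 0.1328] yaw -39.7 w 0.998 gf 0.0 f [-1.1 -0.5 -0.4]
-0.14 0.14 4.29 -0.002 0 0.002 -1; -0.14 0.14 4.29 -0.002 0 0.002 -1; -0.14 0.13 4.29 -0.002 0 0.002 -1
```

Emit:
jog_arm --rows "-0.14 0.14 4 0 0 0 -1; -0.14 0.14 4 0 0 0 -1; 0 0 2.5 0 0 0 -1; 0 0 0 0 0 0 -1; 0 0 0 0 0 0 -1"

```text
time: 3.5
position: [0.6462, 0.2365, 0.0311]
tool_rot: [2.849, 1.324, 0.003]
ft_force: [0.7, 0.3, 0.7]
grip_width: 1.0
grip_force: 0.0
```

```bash
python3 plan.py .644 .2412 .004 -40 -1;  python3 - <<'E'
from h import *
d=get('top');cv2.imwrite('pics/t2.png',d['img'])
print(proj(d,[.644,.2412,.03]), proj(d,[*ctrl.get_state()['position'][:2],.03]))
E
```

```text
t 3.5 pos [0.6462 0.2365 0.0311] yaw -40.2 w 1.0 gf 0.0 f [0.7 0.3 0.7]
0.21 -0.48 2.71 0 0 -0.003 -1
[231.70723387 209.00430711] [233.54174869 207.9757998 ]
```

Emit:
jog_arm --rows "0.21 -0.48 1.4 0 0 0 -1; 0 0 1.2 0 0 0 -1; 0 0 0 0 0 0 -1; 0 0 0 0 0 0 -1" --force 15

```text
time: 4.05
position: [0.643, 0.2414, 0.0033]
tool_rot: [-2.848, -1.325, 0.001]
ft_force: [-0.3, -0.6, -0.1]
grip_width: 1.0
grip_force: 0.0
```

```bash
python3 plan.py .644 .2412 .004 -40 1
```

```text
t 4.05 pos [0.643  0.2414 0.0033] yaw -40.1 w 1.0 gf 0.0 f [-0.3 -0.6 -0.1]
0.05 0.09 -0.07 0 0 -0.002 1
```

Emit:
jog_arm --rows "0 0 0 0 0 0 1; 0 0 0 0 0 0 1; 0 0 0 0 0 0 1; 0 0 0 0 0 0 1; 0 0 0 0 0 0 1" --force 20

```text
time: 4.68
position: [0.6431, 0.2414, 0.0036]
tool_rot: [2.848, 1.325, 0.0]
ft_force: [-0.0, -0.6, 0.1]
grip_width: 0.568
grip_force: 20.0
```

Emit:
jog_arm --rows "0 0 0 0 0 0 1; 0 0 -2 0 0 0 1; 0 0 -4 0 0 0 1; 0 0 -4 0 0 0 1; 0 0 0 0 0 0 1"

```text
time: 5.3
position: [0.6454, 0.2434, 0.1091]
tool_rot: [2.848, 1.325, 0.013]
ft_force: [0.2, 0.4, -1.8]
grip_width: 0.568
grip_force: 20.0
```

```bash
python3 plan.py .542 -.0185 .12 -145 1
```

```text
t 5.3 pos [0.6454 0.2434 0.1091] yaw -40.1 w 0.568 gf 19.999662297980194 f [ 0.2  0.4 -1.8]
-2.22 0.75 -0.1 0 0 0.153 1; -2.08 1.08 -0.1 0 0 0.153 1; -1.9 1.38 -0.1 0 0 0.153 1; -1.66 1.65 -0.1 0 0 0.153 1; -1.39 1.89 -0.1 0 0 0.153 1
-1.09 2.08 -0.1 0 0 0.153 1; -0.76 2.22 -0.09 0 0 0.153 1; -0.42 2.31 -0.09 0 0 0.153 1; -0.06 2.35 -0.09 0 0 0.153 1; 0.3 2.33 -0.09 0 0 0.153 1
0.65 2.26 -0.09 0 0 0.153 1; 0.98 2.13 -0.09 0 0 0.153 1
```

Emit:
jog_arm --rows "-2.22 0.75 -0.1 0 0 0.153 1; -2.08 1.08 -0.1 0 0 0.153 1; -1.9 1.38 -0.1 0 0 0.153 1; -1.66 1.65 -0.1 0 0 0.153 1; -1.39 1.89 -0.1 0 0 0.153 1"

```text
time: 5.92
position: [0.599, 0.1317, 0.1081]
tool_rot: [3.137, 0.159, -0.002]
ft_force: [0.2, -0.7, -1.6]
grip_width: 0.573
grip_force: 20.0
```

Emit:
jog_arm --rows "-1.09 2.08 -0.1 0 0 0.153 1; -0.76 2.22 -0.1 0 0 0.153 1; -0.42 2.31 -0.1 0 0 0.153 1; -0.06 2.35 -0.1 0 0 0.153 1; 0.3 2.33 -0.1 0 0 0.153 1"

```text
time: 6.55
position: [0.5557, 0.0227, 0.1132]
tool_rot: [2.97, -1.024, -0.002]
ft_force: [0.6, -0.8, -1.1]
grip_width: 0.575
grip_force: 20.0
```

Emit:
jog_arm --rows "0.65 2.26 -0.1 0 0 0.153 1; 0.98 2.13 -0.1 0 0 0.153 1; 0 0 0 0 0 0 1; 0 0 0 0 0 0 1; 0 0 0 0 0 0 1"

```text
time: 7.18
position: [0.5394, -0.0189, 0.1155]
tool_rot: [-2.785, 1.453, 0.0]
ft_force: [1.2, -0.2, -1.4]
grip_width: 0.57
grip_force: 20.0
```

```bash
python3 plan.py .542 -.0185 .09 -145 1;  python3 - <<'E'
from h import *
d=get('scene')
o=[]
for P in([.542,-.0185,.078],):
    u,v=proj(d,P).round().astype(int); print(u,v)
    c=d['img'][v-45:v+45,u-60:u+60]; o=cv2.resize(c,(800,600),interpolation=cv2.INTER_CUBIC)
cv2.imwrite('pics/s3.png',o)
E
```

```text
t 7.17 pos [ 0.5394 -0.0189  0.1155] yaw -145.1 w 0.57 gf 19.99959889062893 f [ 1.2 -0.2 -1.4]
0.12 -0.23 2.55 0 0 -0.002 1
327 226
```

View pics/s3.png

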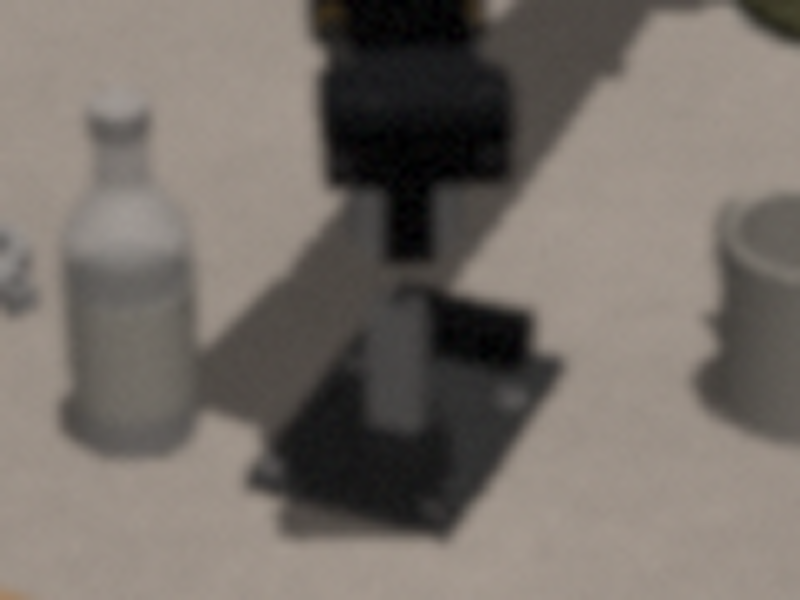

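The scene view shows the held sleeve across crop x≈350–475 with its bottom at y≈262, above the post at x≈367–433. I'll measure that lateral offset at sub-pixel level.

```bash
python3 - <<'E'
from m import *
d=avg('scene',4); np.save('sc.npy',d['img']); g=d['img'].mean(2); br=d['img'][...,0]-d['img'][...,2]
s0=cv2.imread('pics/scene0.png').astype(float); g0=s0.mean(2); br0=s0[...,0]-s0[...,2]
def show(n,P,g,br,w=16):
    u,v=proj(d,P); i=int(round(u)); j=int(round(v)); print(n,np.round([u,v],1),'u',i-w)
    print(g[j-1:j+2,i-w:i+w+1].mean(0).round().astype(int)); print(br[j-1:j+2,i-w:i+w+1].mean(0).round().astype(int))
T=[.5394,-.0189]
show('sleeve',[*T,.122],g,br)
for z in(.065,.05): show('post',[.542,-.0185,z],g0,br0,10)
show('post now',[.542,-.0185,.05],g,br,10)
E
```

```text
sleeve [327.6 212.9] u 312
[144 142 139 128 111  91  75  67  68  70  70  60  40  19   7   5   7   6
  13  34  55  66  69  68  70  73  74  74  78  91 111 130 142]
[-20 -20 -19 -18 -16 -12  -9  -5  -4  -3  -3  -2  -2  -1   2   0   2   1
   0  -1  -2  -3  -3  -5  -7  -9 -10 -10 -11 -12 -15 -18 -19]
post [327.3 229.9] u 317
[140 138 130 115  94  81  74  74  75  75  76  76  74  64  44  24  12   9
  10  10   9]
[-19 -19 -17 -14 -10  -6  -3  -3  -3  -3  -3  -4  -3  -3  -2   0   0  -1
  -1  -1  -1]
post [327.3 234.1] u 317
[112  96  85  79  76  74  74  72  71  72  73  73  70  64  50  36  29  27
  22  19  19]
[-14 -10  -5  -4  -3  -2  -3  -3  -2  -3  -3  -3  -3  -2  -2  -1  -1   0
   1   0   1]
post now [327.3 234.1] u 317
[59 51 47 47 53 62 68 70 70 71 71 70 66 57 44 32 28 28 24 20 17]
[-7 -4 -3 -2 -2 -3 -3 -3 -3 -3 -3 -3 -3 -2 -1  0  0  0  0  0  0]
```

```bash
python3 plan.py .5427 -.0188 .086 -145 1
```

```text
t 7.42 pos [ 0.5393 -0.0198  0.1155] yaw -145.2 w 0.568 gf 19.99965457170447 f [ 1.5  0.6 -1.4]
0.11 -0.34 2.95 0 0 -0.004 1
```

Emit:
jog_arm --rows "0.11 -0.34 2.95 0 0 0 1; 0 0 0 0 0 0 1; 0 0 0.4 0 0 0 1; 0 0 0.4 0 0 0 1; 0 0 0 0 0 0 1"

```text
time: 8.05
position: [0.5427, -0.0194, 0.0782]
tool_rot: [2.783, -1.458, 0.0]
ft_force: [-0.4, 0.1, -0.5]
grip_width: 0.57
grip_force: 20.0
```

```bash
python3 plan.py .5427 -.0188 .075 -145 1
```

```text
t 8.05 pos [ 0.5427 -0.0194  0.0782] yaw -145.3 w 0.57 gf 19.999523128667533 f [-0.4  0.1 -0.5]
-0.05 -0.03 0.32 0 0 -0.005 1
```

Emit:
jog_arm --rows "0 0 0.3 0 0 0 1; 0 0 0.2 0 0 0 1; 0 0 0 0 0 0 1"

```text
time: 8.43
position: [0.5425, -0.0193, 0.0728]
tool_rot: [2.783, -1.458, -0.001]
ft_force: [-0.4, 0.1, -1.2]
grip_width: 0.571
grip_force: 20.0
```

Emit:
jog_arm --rows "0 0 0.2 0 0 0 1; 0 0 0.2 0 0 0 1; 0 0 0 0 0 0 1"

```text
time: 8.8
position: [0.5425, -0.0193, 0.0688]
tool_rot: [2.783, -1.458, -0.001]
ft_force: [0.4, -0.4, -0.9]
grip_width: 0.574
grip_force: 20.0
```

Emit:
jog_arm --rows "0 0 0.8 0 0 0 1; 0 0 0.8 0 0 0 1; 0 0 0.8 0 0 0 1; 0 0 0.8 0 0 0 1; 0 0 0 0 0 0 1"

```text
time: 9.43
position: [0.5422, -0.0194, 0.0362]
tool_rot: [2.782, -1.458, -0.002]
ft_force: [0.4, 0.4, -0.7]
grip_width: 0.571
grip_force: 20.0
```

Emit:
jog_arm --rows "0 0 0.8 0 0 0 1; 0 0 0.6 0 0 0 1; 0 0 0.3 0 0 0 1; 0 0 0 0 0 0 1"

```text
time: 9.93
position: [0.5425, -0.0192, 0.0197]
tool_rot: [2.783, -1.458, -0.001]
ft_force: [0.6, -0.4, -1.6]
grip_width: 0.566
grip_force: 20.0
```

Next I'll lower the last 2 mm and open partway (about 60 mm), then lift clear.

Emit:
jog_arm --rows "0 0 0.2 0 0 0 1; 0 0 0 0 0 0 1"

```text
time: 10.18
position: [0.5426, -0.0192, 0.018]
tool_rot: [2.783, -1.458, -0.0]
ft_force: [-0.2, 0.6, -1.9]
grip_width: 0.572
grip_force: 20.0
```

Emit:
jog_arm --rows "0 0 0 0 0 0 -0.35; 0 0 0 0 0 0 -0.35; 0 0 0 0 0 0 -0.35; 0 0 0 0 0 0 -0.35"

```text
time: 10.68
position: [0.5428, -0.0193, 0.0181]
tool_rot: [-2.783, 1.458, -0.0]
ft_force: [-0.3, 0.4, -0.2]
grip_width: 0.67
grip_force: 0.0
```

Emit:
jog_arm --rows "0 0 -4 0 0 0 -0.35; 0 0 -5 0 0 0 -0.35; 0 0 -5 0 0 0 -0.5; 0 0 -4 0 0 0 -0.5; 0 0 0 0 0 0 -0.5"

```text
time: 11.3
position: [0.545, -0.0192, 0.202]
tool_rot: [-2.781, 1.457, -0.011]
ft_force: [0.4, 0.2, -1.4]
grip_width: 0.747
grip_force: 0.0
```

```bash
python3 plan.py .5231 -.2709 .2 -66 -1; python3 plan.py .5231 -.2709 .2 -246 -1
```

```text
t 11.3 pos [ 0.545  -0.0192  0.202 ] yaw -145.3 w 0.747 gf 0.0 f [ 0.4  0.2 -1.4]
2.16 1.79 0.02 0 0 -0.154 -1; 1.86 2.1 0.02 0 0 -0.154 -1; 1.52 2.36 0.02 0 0 -0.154 -1; 1.14 2.57 0.02 0 0 -0.154 -1; 0.73 2.71 0.02 0 0 -0.154 -1
0.31 2.79 0.02 0 0 -0.154 -1; -0.13 2.8 0.02 0 0 -0.154 -1; -0.55 2.75 0.02 0 0 -0.154 -1; -0.97 2.64 0.02 0 0 -0.154 -1
t 11.3 pos [ 0.545  -0.0192  0.202 ] yaw -145.3 w 0.747 gf 0.0 f [ 0.4  0.2 -1.4]
1.77 1.47 0.02 0 0 0.16 -1; 1.98 1.17 0.02 0 0 0.16 -1; 2.14 0.84 0.02 0 0 0.16 -1; 2.25 0.49 0.02 0 0 0.16 -1; 2.29 0.12 0.02 0 0 0.16 -1
2.28 -0.24 0.02 0 0 0.16 -1; 2.22 -0.6 0.02 0 0 0.16 -1; 2.09 -0.95 0.02 0 0 0.16 -1; 1.91 -1.27 0.02 0 0 0.16 -1; 1.69 -1.56 0.02 0 0 0.16 -1
1.42 -1.81 0.02 0 0 0.16 -1
```

Emit:
jog_arm --rows "2.16 1.79 -0.8 0 0 -0.154 -1; 1.86 2.1 -0.8 0 0 -0.154 -1; 1.52 2.36 0 0 0 -0.154 -1; 1.14 2.57 0 0 0 -0.154 -1; 0.73 2.71 0 0 0 -0.154 -1"

```text
time: 11.92
position: [0.5298, -0.1599, 0.2127]
tool_rot: [-3.127, 0.298, 0.003]
ft_force: [0.2, -0.3, 0.3]
grip_width: 0.999
grip_force: 0.0
```

Emit:
jog_arm --rows "0.31 2.79 0 0 0 -0.154 -1; -0.13 2.8 0 0 0 -0.154 -1; -0.55 2.75 0 0 0 -0.154 -1; -0.97 2.64 3 0 0 -0.154 -1; 0 0 4 0 0 0 -1"

```text
time: 12.55
position: [0.5201, -0.2745, 0.1427]
tool_rot: [3.072, 0.651, -0.0]
ft_force: [0.2, -0.2, 0.4]
grip_width: 1.001
grip_force: 0.0
```

Emit:
jog_arm --rows "0 0 4 0 0 0 -1; 0 0 4 0 0 0 -1; 0 0 0 0 0 0 -1; 0 0 0 0 0 0 -1"

```text
time: 13.05
position: [0.5217, -0.2711, 0.0649]
tool_rot: [3.072, 0.656, 0.001]
ft_force: [0.8, -0.1, 0.6]
grip_width: 0.998
grip_force: 0.0
```

```bash
python3 plan.py .5231 -.2709 .0025 -66 -1; python3 - <<'E'
from meas import *
d=get('top'); u,v=342,248
c=crop(d,u,v); k=d['img'][v-33:v+33,u-33:u+33]
a=cv2.resize(k,(400,400),interpolation=cv2.INTER_CUBIC)
u,v=443,255; a=np.hstack([a,cv2.resize(d['img'][v-33:v+33,u-33:u+33],(400,400),interpolation=cv2.INTER_CUBIC)])
cv2.imwrite('pics/t4.png',a)
E
```

```text
t 13.05 pos [ 0.5217 -0.2711  0.0649] yaw -65.9 w 0.998 gf 0.0 f [ 0.8 -0.1  0.6]
0.07 0.02 3.12 0 0 0 -1; 0.07 0.02 3.12 0 0 0 -1
```

View pics/t4.png

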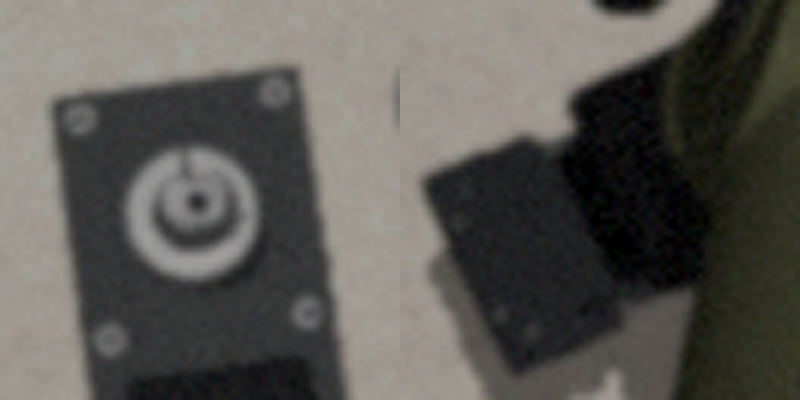

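The sleeve sits around the post, centred near (193,212) in the left half, with its line pointing up and slightly left as intended. I'll pick up the stop now.

Emit:
jog_arm --rows "0.13 0.04 3.1 0 0 0 -1; 0 0 2.6 0 0 0 -1; 0 0 0.4 0 0 0 -1; 0 0 0 0 0 0 -1; 0 0 0 0 0 0 -1"

```text
time: 13.72
position: [0.5237, -0.2715, 0.0049]
tool_rot: [3.07, 0.656, 0.004]
ft_force: [0.1, -0.5, -0.4]
grip_width: 0.996
grip_force: 0.0
```

Emit:
jog_arm --rows "0 0 0 0 0 0 1; 0 0 0 0 0 0 1; 0 0 0 0 0 0 1; 0 0 0 0 0 0 1; 0 0 0 0 0 0 1"

```text
time: 14.35
position: [0.5224, -0.2709, 0.003]
tool_rot: [3.072, 0.656, -0.0]
ft_force: [0.4, -0.2, 0.4]
grip_width: 0.57
grip_force: 20.0
```

Emit:
jog_arm --rows "0 0 0 0 0 0 1; 0 0 -1 0 0 0 1; 0 0 -4 0 0 0 1; 0 0 -4 0 0 0 1; 0 0 0 0 0 0 1"

```text
time: 14.98
position: [0.5252, -0.2719, 0.0975]
tool_rot: [3.067, 0.655, 0.009]
ft_force: [0.4, 0.3, -0.9]
grip_width: 0.567
grip_force: 20.0
```

```bash
python3 plan.py .5427 -.0193 .21 57.7 1; python3 - <<'E'
from m import *
d=get('scene'); u,v=proj(d,[*ctrl.get_state()['position'][:2],.1]).round().astype(int)
cv2.imwrite('pics/s5.png',cv2.resize(d['img'][v-24:v+24,u-32:u+32],(640,480),interpolation=cv2.INTER_CUBIC))
E
```

```text
t 14.97 pos [ 0.5252 -0.2719  0.0975] yaw -65.9 w 0.567 gf 19.999934578954708 f [ 0.4  0.3 -0.9]
0.86 -1.59 -0.81 0 0 -0.154 1; 1.09 -1.44 -0.81 0 0 -0.154 1; 1.3 -1.26 -0.81 0 0 -0.154 1; 1.48 -1.04 -0.81 0 0 -0.154 1; 1.62 -0.81 -0.8 0 0 -0.154 1
1.72 -0.55 -0.8 0 0 -0.154 1; 1.79 -0.28 -0.8 0 0 -0.154 1; 1.81 -0 -0.8 0 0 -0.154 1; 1.79 0.28 -0.8 0 0 -0.154 1; 1.72 0.55 -0.8 0 0 -0.154 1
1.62 0.81 -0.8 0 0 -0.154 1; 1.48 1.04 -0.8 0 0 -0.154 1; 1.3 1.26 -0.8 0 0 -0.154 1; 1.09 1.44 -0.8 0 0 -0.154 1
```

View pics/s5.png

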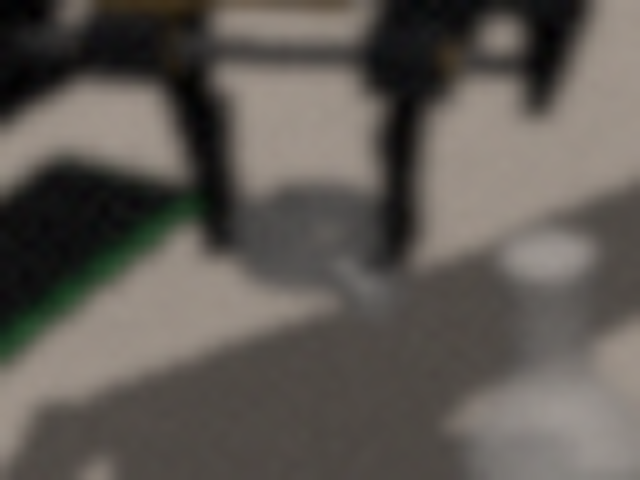

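The scene view shows the stop level between the fingers at (310,235), with the bottle clear at right. I'll raise it and swing it over to the post.

Emit:
jog_arm --rows "0 0 -4.5 0 0 -0.154 1; 0 0 -4.5 0 0 -0.154 1; 0 0 -2.5 0 0 -0.154 1; 2.4 -1.7 0 0 0 -0.154 1; 2.65 -1.3 0 0 0 -0.154 1"

```text
time: 15.65
position: [0.526, -0.2114, 0.2068]
tool_rot: [-2.596, -1.766, 0.002]
ft_force: [0.0, 0.7, -1.6]
grip_width: 0.564
grip_force: 20.0
```

```bash
python3 plan.py .5427 -.0193 .21 57.7 1
```

```text
t 15.65 pos [ 0.526  -0.2114  0.2068] yaw -21.5 w 0.564 gf 19.99682838883018 f [ 0.   0.7 -1.6]
2.05 -0.61 -0.03 0 0 -0.154 1; 2.12 -0.29 -0.03 0 0 -0.154 1; 2.14 0.04 -0.03 0 0 -0.154 1; 2.11 0.37 -0.04 0 0 -0.154 1; 2.03 0.69 -0.04 0 0 -0.154 1
1.9 0.99 -0.04 0 0 -0.154 1; 1.73 1.27 -0.04 0 0 -0.154 1; 1.51 1.52 -0.04 0 0 -0.154 1; 1.26 1.73 -0.04 0 0 -0.154 1
```

Emit:
jog_arm --rows "2.05 -0.61 0 0 0 -0.154 1; 2.12 -0.29 0 0 0 -0.154 1; 2.14 0.04 0 0 0 -0.154 1; 2.11 0.37 0 0 0 -0.154 1; 2.03 0.69 0 0 0 -0.154 1"

```text
time: 16.27
position: [0.5355, -0.1046, 0.2064]
tool_rot: [-1.741, -2.612, 0.001]
ft_force: [-0.4, 0.1, -0.5]
grip_width: 0.565
grip_force: 20.0
```

Emit:
jog_arm --rows "1.9 0.99 0 0 0 -0.154 1; 1.73 1.27 0 0 0 -0.154 1; 1.51 1.52 0 0 0 -0.154 1; 1.26 1.73 0 0 0 -0.154 1; 0 0 3 0 0 0 1"

```text
time: 16.9
position: [0.5452, -0.0174, 0.1785]
tool_rot: [0.868, 3.017, 0.002]
ft_force: [-0.2, -0.5, 0.0]
grip_width: 0.563
grip_force: 20.0
```

Emit:
jog_arm --rows "0 0 4 0 0 0 1; 0 0 4 0 0 0 1; 0 0 0 0 0 0 1; 0 0 0 0 0 0 1"

```text
time: 17.4
position: [0.5446, -0.0199, 0.0988]
tool_rot: [0.875, 3.017, 0.001]
ft_force: [-0.0, 0.6, -0.5]
grip_width: 0.567
grip_force: 20.0
```

```bash
python3 plan.py .5425 -.0193 .085 57.7 1
```

```text
t 17.4 pos [ 0.5446 -0.0199  0.0988] yaw 57.6 w 0.567 gf 19.999773156596348 f [-0.   0.6 -0.5]
0.21 -0.07 1.38 0 0 0 1
```

Emit:
jog_arm --rows "0.1 -0.08 1.5 0 0 0 1; 0 0 0.4 0 0 0 1; 0 0 0 0 0 0 1; 0 0 0 0 0 0 1"

```text
time: 17.9
position: [0.5432, -0.0202, 0.0794]
tool_rot: [0.875, 3.017, 0.0]
ft_force: [0.7, 0.8, -0.8]
grip_width: 0.568
grip_force: 20.0
```

Emit:
jog_arm --rows "0 0 0.2 0 0 0 1; 0 0 0.2 0 0 0 1; 0 0 0 0 0 0 1"

```text
time: 18.27
position: [0.5426, -0.02, 0.0747]
tool_rot: [-0.875, -3.016, 0.0]
ft_force: [-1.4, 0.6, -1.1]
grip_width: 0.566
grip_force: 20.0
```

Emit:
jog_arm --rows "0 0 0.2 0 0 0 1; 0 0 0.2 0 0 0 1; 0 0 0 0 0 0 1"

```text
time: 18.65
position: [0.5425, -0.02, 0.0706]
tool_rot: [-0.875, -3.016, 0.0]
ft_force: [-1.8, 0.5, -1.9]
grip_width: 0.57
grip_force: 20.0
```

Emit:
jog_arm --rows "-0.02 0.03 0.5 0 0 0 1; 0 0 0.5 0 0 0 1; 0 0 0.5 0 0 0 1; 0 0 0 0 0 0 1"

```text
time: 19.15
position: [0.5426, -0.0199, 0.0551]
tool_rot: [-0.875, -3.016, 0.0]
ft_force: [-2.9, 1.8, -2.8]
grip_width: 0.564
grip_force: 20.0
```

Emit:
jog_arm --rows "0 0 0.5 0 0 0 1; 0 0 0.2 0 0 0 1; 0 0 0 0 0 0 1; 0 0 0 0 0 0 1"

```text
time: 19.65
position: [0.5427, -0.0199, 0.0487]
tool_rot: [-0.875, -3.016, 0.0]
ft_force: [-4.9, 1.5, -0.8]
grip_width: 0.57
grip_force: 20.0
```

Emit:
jog_arm --rows "0.06 -0.03 0 0 0 0 1; 0 0 0.2 0 0 0 1; 0 0 0 0 0 0 1"

```text
time: 20.02
position: [0.5427, -0.0199, 0.0471]
tool_rot: [0.875, 3.017, 0.0]
ft_force: [-3.6, 2.5, 1.0]
grip_width: 0.566
grip_force: 20.0
```

Emit:
jog_arm --rows "0 0 0 0 0 0 -0.4; 0 0 0 0 0 0 -0.4; 0 0 0 0 0 0 -0.4; 0 0 0 0 0 0 -0.4"

```text
time: 20.52
position: [0.5431, -0.0202, 0.0472]
tool_rot: [0.875, 3.016, -0.0]
ft_force: [0.0, 0.1, -1.2]
grip_width: 0.698
grip_force: 0.0
```

Emit:
jog_arm --rows "0 0 -3 0 0 0 -0.4; 0 0 -4 0 0 0 -0.4; 0 0 -3 0 0 0 -0.4; 0 0 0 0 0 0 -0.5"

```text
time: 21.02
position: [0.5446, -0.0201, 0.1497]
tool_rot: [0.874, 3.012, 0.001]
ft_force: [-0.3, -0.6, -0.5]
grip_width: 0.728
grip_force: 0.0
```

```bash
python3 plan.py .4316 .2536 .12 0 -1
```

```text
t 21.02 pos [ 0.5446 -0.0201  0.1497] yaw 57.6 w 0.728 gf 0.0 f [-0.3 -0.6 -0.5]
3.46 2.44 0.41 0 0 0.144 -1; 3.77 1.92 0.41 0 0 0.144 -1; 4.01 1.36 0.41 0 0 0.144 -1; 4.16 0.77 0.41 0 0 0.144 -1; 4.23 0.17 0.42 0 0 0.144 -1
4.21 -0.44 0.42 0 0 0.144 -1; 4.1 -1.04 0.42 0 0 0.144 -1
```

Emit:
jog_arm --rows "3.46 2.44 0 0 0 0.144 -1; 3.77 1.92 0 0 0 0.144 -1; 4.01 1.36 0 0 0 0.144 -1; 4.16 0.77 0 0 0 0.144 -1; 4.23 0.17 0.4 0 0 0.144 -1"

```text
time: 21.65
position: [0.461, 0.1766, 0.1421]
tool_rot: [-1.888, -2.511, 0.001]
ft_force: [0.3, 0.2, -0.3]
grip_width: 0.997
grip_force: 0.0
```

Emit:
jog_arm --rows "4.21 -0.44 0.4 0 0 0.144 -1; 4.1 -1.04 0.5 0 0 0.144 -1; 0 0 4 0 0 0 -1; 0 0 4 0 0 0 -1; 0 0 0 0 0 0 -1"

```text
time: 22.28
position: [0.4265, 0.2523, 0.0506]
tool_rot: [-2.22, -2.218, 0.011]
ft_force: [-0.8, 0.3, 0.7]
grip_width: 0.999
grip_force: 0.0
```

Emit:
jog_arm --rows "0 0 0 0 0 0 -1; 0 0 0 0 0 0 -1"

```text
time: 22.52
position: [0.431, 0.2545, 0.0556]
tool_rot: [2.223, 2.218, 0.004]
ft_force: [0.3, -0.4, -0.2]
grip_width: 0.998
grip_force: 0.0
```

```bash
python3 plan.py .4316 .2536 .0015 0 -1; python3 - <<'E'
from meas import *
d=get('top'); v,u=249,342
a=cv2.resize(d['img'][v-33:v+33,u-33:u+33],(400,400),interpolation=cv2.INTER_CUBIC)
v,u=299,227
a=np.hstack([a,cv2.resize(d['img'][v-33:v+33,u-33:u+33],(400,400),interpolation=cv2.INTER_CUBIC)])
cv2.imwrite('pics/t6.png',a)
E
```

```text
t 22.52 pos [0.431  0.2545 0.0556] yaw -0.1 w 0.998 gf 0.0 f [ 0.3 -0.4 -0.2]
-0.09 0.05 5.41 0.003 0 -0.002 -1
```

View pics/t6.png

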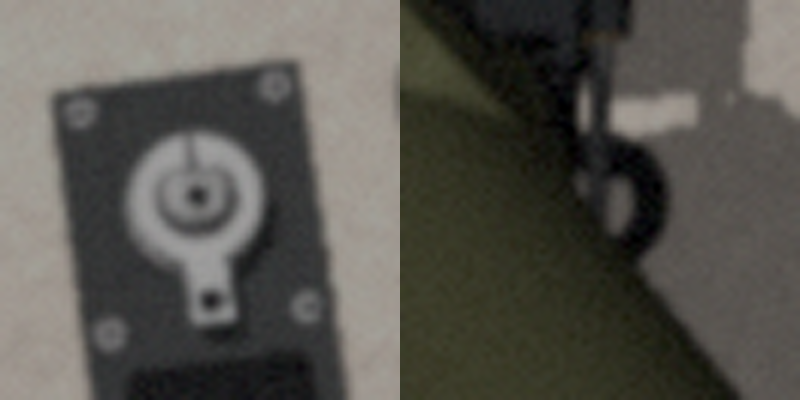

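The stop is on the post, with its lug pointing down in the image and its line up and slightly left. The washer sits between the open fingers in the right half. I'll descend and grip it.

Emit:
jog_arm --rows "-0.09 0.05 3 0 0 0 -1; 0 0 1.8 0 0 0 -1; 0 0 0.5 0 0 0 -1; 0 0 0 0 0 0 -1; 0 0 0 0 0 0 -1" --force 10

```text
time: 23.2
position: [0.4308, 0.2534, 0.0016]
tool_rot: [2.223, 2.219, 0.002]
ft_force: [0.7, -0.1, -0.6]
grip_width: 0.996
grip_force: 0.0
```

Emit:
jog_arm --rows "0 0 0 0 0 0 1; 0 0 0 0 0 0 1; 0 0 0 0 0 0 1; 0 0 0 0 0 0 1; 0 0 0 0 0 0 1" --force 10

```text
time: 23.82
position: [0.4303, 0.253, 0.001]
tool_rot: [2.224, 2.219, -0.0]
ft_force: [-0.3, 0.8, 0.1]
grip_width: 0.654
grip_force: 10.0
```

Emit:
jog_arm --rows "0 0 0 0 0 0 1; 0 0 -1 0 0 0 1; 0 0 -4 0 0 0 1; 0 0 -5 0 0 0 1; 0 0 -4 0 0 0 1"

```text
time: 24.45
position: [0.4304, 0.2535, 0.1435]
tool_rot: [2.222, 2.219, 0.002]
ft_force: [1.3, 0.4, -0.9]
grip_width: 0.656
grip_force: 10.0
```

```bash
python3 plan.py .543 -.0197 .13 15.7 1
```

```text
t 24.45 pos [0.4304 0.2535 0.1435] yaw -0.1 w 0.656 gf 10.000365040032193 f [ 1.3  0.4 -0.9]
-4.55 1.88 0.23 0 0 -0.046 1; -4.63 1.67 0.23 0 0 -0.046 1; -4.7 1.46 0.23 0 0 -0.046 1; -4.77 1.24 0.22 0 0 -0.046 1; -4.82 1.02 0.22 0 0 -0.046 1
-4.86 0.8 0.22 0 0 -0.046 1
```

Emit:
jog_arm --rows "-4.55 1.88 0 0 0 -0.046 1; -4.63 1.67 0 0 0 -0.046 1; -4.7 1.46 0.2 0 0 -0.046 1; -4.77 1.24 0.2 0 0 -0.046 1; -4.82 1.02 0.2 0 0 -0.046 1"

```text
time: 25.08
position: [0.5245, 0.024, 0.1358]
tool_rot: [1.951, 2.461, 0.001]
ft_force: [0.3, 0.4, 0.1]
grip_width: 0.66
grip_force: 10.0
```

Emit:
jog_arm --rows "-4.86 0.8 0.2 0 0 -0.046 1; 0 0 2 0 0 0 1; 0 0 1.5 0 0 0 1; 0 0 0 0 0 0 1; 0 0 0 0 0 0 1"

```text
time: 25.7
position: [0.543, -0.0193, 0.0987]
tool_rot: [1.895, 2.505, 0.001]
ft_force: [1.5, -0.3, 0.6]
grip_width: 0.66
grip_force: 10.0
```

```bash
python3 plan.py .543 -.0203 .082 15.7 1
```

```text
t 25.7 pos [ 0.543  -0.0193  0.0987] yaw 15.8 w 0.66 gf 10.00002088258043 f [ 1.5 -0.3  0.6]
-0.1 -0.03 1.67 0 0 0.002 1
```

Emit:
jog_arm --rows "-0.09 -0.03 1.7 0 0 0 1; 0 0 0.3 0 0 0 1; 0 0 0.3 0 0 0 1; 0 0 0 0 0 0 1; 0 0 0 0 0 0 1"

```text
time: 26.32
position: [0.5429, -0.0211, 0.0752]
tool_rot: [1.897, 2.504, 0.0]
ft_force: [0.4, -0.3, -0.4]
grip_width: 0.657
grip_force: 10.0
```

Emit:
jog_arm --rows "0 0 0.2 0 0 0 1; 0 0 0.2 0 0 0 1; 0 0 0 0 0 0 1"

```text
time: 26.7
position: [0.5426, -0.021, 0.0708]
tool_rot: [-1.897, -2.504, -0.0]
ft_force: [0.1, 0.8, -0.4]
grip_width: 0.656
grip_force: 10.0
```

Entry met no force. The seated TCP height should be about 0.059, so I'll go down to that.

Emit:
jog_arm --rows "0 0 0.4 0 0 0 1; 0 0 0.4 0 0 0 1; 0 0 0.2 0 0 0 1; 0 0 0 0 0 0 1; 0 0 0 0 0 0 1"

```text
time: 27.32
position: [0.5425, -0.021, 0.0609]
tool_rot: [-1.897, -2.504, 0.0]
ft_force: [-0.8, 2.0, -0.4]
grip_width: 0.657
grip_force: 10.0
```

Emit:
jog_arm --rows "0 0 0.1 0 0 0 1; 0 0 0 0 0 0 1"

```text
time: 27.58
position: [0.5427, -0.021, 0.0601]
tool_rot: [-1.897, -2.504, -0.0]
ft_force: [-0.9, 1.3, -0.3]
grip_width: 0.656
grip_force: 10.0
```

Emit:
jog_arm --rows "0 0 0 0 0 0 -0.55; 0 0 0 0 0 0 -0.55; 0 0 0 0 0 0 -0.55; 0 0 0 0 0 0 -0.55; 0 0 -0.5 0 0 0 -0.55"

```text
time: 28.2
position: [0.5423, -0.0212, 0.0649]
tool_rot: [-1.897, -2.503, 0.001]
ft_force: [0.0, -0.3, 0.3]
grip_width: 0.776
grip_force: 0.0
```

Emit:
jog_arm --rows "0 0 -4 0 0 0 -0.55; 0 0 -5 0 0 0 -0.55; 0 0 -5 0 0 0 -0.55; -4 -2 0 0 0 0 -0.55; 0 0 0 0 0 0 -0.55"

```text
time: 28.82
position: [0.534, -0.0695, 0.2059]
tool_rot: [1.904, 2.496, -0.003]
ft_force: [-0.1, -0.7, -1.1]
grip_width: 0.776
grip_force: 0.0
```

Emit:
jog_arm --rows "5 -3 0 0 0 0 -0.55; 5 -3 0 0 0 0 -0.55; 5 0 0 0 0 0 -0.55; 5 0 0 0 0 0 -0.55; 0 0 0 0 0 0 -0.55"

```text
time: 29.45
position: [0.421, 0.1158, 0.2053]
tool_rot: [1.887, 2.511, 0.0]
ft_force: [0.6, -0.9, -0.5]
grip_width: 0.78
grip_force: 0.0
```

```bash
python3 - <<'E'
from meas import *
d=get('top'); v,u=249,342
a=cv2.resize(d['img'][v-33:v+33,u-33:u+33],(400,400),interpolation=cv2.INTER_CUBIC)
d=get('scene'); u,v=proj(d,[.5425,-.02,.05]).round().astype(int)
a=np.hstack([a,cv2.resize(d['img'][v-25:v+25,u-25:u+25],(400,400),interpolation=cv2.INTER_CUBIC)])
cv2.imwrite('pics/t7.png',a)
E
```

```text
(no output)
```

View pics/t7.png

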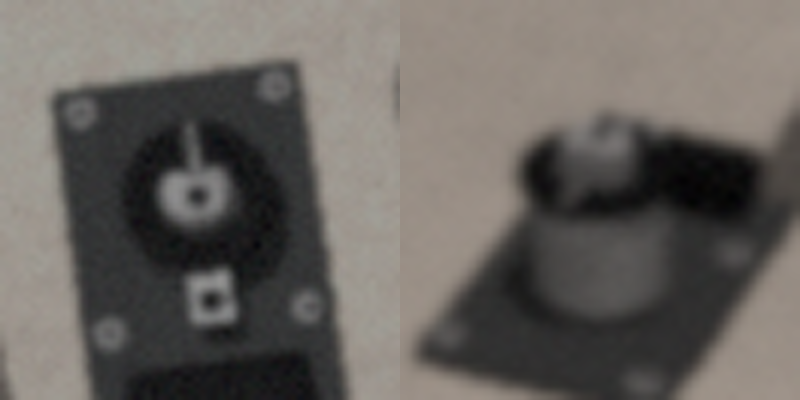

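The washer lies level on the stop, with its line up to the flat at (192,150) in the left half. The right half shows no gap in the stack, and the arm is clear, so I'm handing in the job.

```bash
python3 -c "
from bench import ticket
print(ticket.close_job())"
```

```text
the job is handed in; nothing more can be done
None
```

The sleeve, swivel stop and washer are on the post in that order, flats matched, released and looking fully seated in the last pictures; the job was handed in at about 29.5 s, with no verdict shown.

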